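Catch the graphite blocks from the gravity dispenser

TASK

Take the metal catch pan by its handle, hold it up under the dispenser's mouth and lift the dispenser's lift bar with the pan's far rim, so that the gate opens and all three graphite blocks slide off the chute into the pan without one getting away. Then set the pan with the blocks down upright, its box in the middle of the cork mat, and let go; the gate must be shut again, and the ink jar and the baren left where they are.

Things in the scene. Friction and masses are not known exactly. Their poses are not given: they have to be found in the camera images.
- pan: Loose aluminium catch pan, 0.18 to 0.29 kg, open on top. Origin: centre of the underside of its box; z up, +x away from the handle. Box 100 (x) x 120 (y) mm outside, walls and floor 4 mm; far (+x) and side walls 50 mm high, wall on the handle side 102 mm. Starts flat on the table left or right of the dispenser, handle roughly toward the robot.
- pan_handle (a point): Grip point in the middle of the pan's straight wooden handle: x = -85, y = 0, z = 85 mm in the pan's frame, same axes. The handle runs level from x = -50 to x = -110 mm; it is 14 mm thick (y) with flat upright sides 26 mm tall.
- dispenser: Fixed grey and steel gravity dispenser. Origin on the table straight below the chute's lip; its mouth faces -x, toward the robot; z up. Foot and cheeks stand from x = +32 to +157 mm, y = -60 to +60 mm, 285 mm high; below the chute, in front of x = +30 mm, there is nothing but the lift bar.
- visor_edge (a point): Middle of the front edge of the dispenser's clear flat visor, 284 mm above the table, 97 mm in front of the lip; 120 mm wide, it reaches back to the cheeks, its dark side rods 278 mm above the table. A gripper pointing straight down on the pan's handle would strike it; one leaning back toward the robot by 22 to 35 degrees passes below and in front of it.
- mouth (a point): Middle of the lip of the chute, 170 mm above the dispenser's origin; axes like the dispenser. The slippery steel chute, 80 mm wide, falls toward -x at 30 degrees and ends here.
- gate (a joint): Height in m of the dispenser's sliding gate: 0 shut, 0.028 fully up. The gate blade stands just in front of the lip and shuts the chute; it is one rigid steel piece with the lift bar below. Raised by 0.022 or more it lets all the blocks slide out beneath it, within about a second. It weighs 110 g and falls shut when nothing lifts it.
- lift_bar (a point): Middle of the underside of the gate's lift bar, 24 mm (x) by 104 mm (y), 24 mm behind the lip (dispenser x = +24 mm), 115 mm above the table while shut. With the pan turned like the dispenser and its middle at dispenser x = -24 mm, its far rim (48 mm from its middle) stands right under the bar, and the blocks fall into the box.
- block_1: Loose black graphite block, 22 x 75 x 14 mm, about 0.05 kg, origin at the centre of its underside. It lies across the chute, number 1 from the gate.
- block_2: Loose black graphite block, 22 x 75 x 14 mm, about 0.05 kg, origin at the centre of its underside. It lies across the chute, number 2 from the gate.
- block_3: Loose black graphite block, 22 x 75 x 14 mm, about 0.05 kg, origin at the centre of its underside. It lies across the chute, number 3 from the gate.
- mat: Fixed square cork mat, 180 x 180 x 5 mm, origin at the centre of its underside, on the table on the other side of the dispenser from the pan.
- ink_jar: Loose black ink jar, 49 mm across, 60 mm high, a bystander to the right of the dispenser; origin at the centre of its underside.
- baren: Loose baren (round printing pad with a knob handle), 70 mm across, 118 mm high, a bystander; origin at the centre of its underside.

How it is judged:
By the outcome, as a careful person would: the job done as asked, in the order asked, and still so for the second after the job is handed in, with the robot touching nothing.
It also fails if it takes over 56 s, if anything falls off the work surface, if the arm or the gripper's body presses on something with over 40 N, if the wrist force passes 120 N, or if a joint passes its speed limit or range.

ROBOT

A 6-joint arm with a two-finger parallel gripper is mounted at the origin on a cart in front of the work surface, level with it; the furniture and walls round the work are solid. World frame = base frame: x ahead of the robot, y to its left, z up, the work surface at z = 0. Lengths are in m, angles in degrees, forces in N, time in s.
With the tool pointing down it reaches from about 0.4 to 0.825 m from the base axis. Payload 7 kg.
Tool frame: the origin (TCP) lies midway between the tips of the shut fingers; the grasp point (between the pads) lies 19 mm behind it; z points along the fingers, y is the line along which they close (so a half turn about z gives the same grasp; the last joint's range is limited). The gripper opens to 88 mm and grips with 3 to 60 N. Pads are 19 mm wide; open, the fingers measure 130 mm over their backs; the gripper's body (78 mm by 193 mm) begins 47 mm behind the grasp point.
Start: joints at [84.173, 20.546, 0.682, 0, -70.136, -16.507], TCP at [0.257, 0.624, 0.227] pointing down, gripper open.
Joint ranges: [-176.03, 176.03], [-82.01, 121.73], [-58.28, 71.71], [-173.87, 95.51], [-174.79, -0.11], [-173.66, 173.66]. Speed limits (degrees/s): [136.94, 136.94, 172.46, 180, 180, 180].

INTERFACE

Orientations are given as a 3x3 rotation matrix whose columns are the frame's x, y, z axes.
In Python, from rig import robot gives the robot as it stands. Calls block until the motion is done:
- robot.goto(position, orientation): joint-space move of the TCP to a pose.
- robot.servo_line(position, ori=None, speed=0.15): straight line of the TCP; ori=None keeps the orientation; speed is the mean speed in m/s.
- robot.movej(angles): joint-space move.
- robot.move_gripper(opening): opening from 0.0 (shut) to 1.0 (fully open); the grip force is fixed at half the most; returns when the fingers have stopped.
- robot.dwell(seconds).
- robot.ik(position, orientation): joint angles nearest the present ones, or None.
- robot.grab_frame(name): name is "scene" or "top" or "wrist"; returns (picture, depth): 420x560x3 uint8, red, green, blue; 420x560 float32, m along the optical axis (not along the pixel's ray), 0 where there is no reading.
- robot.camera_info(name): a dict with "vfov" (degrees; the focal length in pixels is half the picture's height over the tangent of half this angle, whatever the lens; pixels are square), "cx", "cy" (the principal point, pixels), "view" (4x4, takes a point from world to camera coordinates); the wrist camera has in their place "T_tool_cam" (4x4, takes a point from camera to tool coordinates, whose origin is the TCP and whose axes are the flange's). Camera axes: x right, y down, z forward; pixel columns grow to the right and rows downward; lengths in m; the calibration is good to about 2 mm. The wrist camera is an equidistant fisheye: a pixel r from the principal point sees the ray r / f radians off the axis. A picture is of the moment at which its call begins: read the wrist's pose just before it. camera_info takes no time and is no camera call.
A pose or a line that the arm cannot do raises robot.Unreachable and nothing moves.
- robot.job_done(): hands the job in; it is judged then, once.
Readings, each from a call of its own:
- robot.read_t(): time.
- robot.read_qpos(): joint angles.
- robot.read_qvel(): joint speeds.
- robot.read_effort(): joint torques, N m.
- robot.read_position(): TCP position.
- robot.read_tcp_rot(): TCP orientation.
- robot.read_force(): force on the tool from outside, world axes, zero at the start.
- robot.read_ft_torque(): the same for the moment, N m.
- robot.read_grip_width(): opening from 0.0 (shut) to 1.0 (fully open).
- robot.read_finger_force(): force on a finger pad.
Only numpy, scipy, OpenCV 4.12 (cv2) and the standard library are available. Lean on these libraries where they do the work, as an engineer would, in place of code of your own. Each camera call takes 0.05 s, during which the arm holds its last target. There are 200 camera calls.

## Working session

There is one attempt and no reset: what is moved stays moved. The work goes in short steps, each a Python script; the robot and the scene stay as the last script left them, time stands still between calls to the robot, and variables do not carry over. Pictures are saved under pics/ and viewed, at most 10 in all, crops included, and the job is handed in when it is done.

```bash
mkdir -p pics; ls; python3 - <<'E'
from rig import robot
import cv2,numpy as np
for n in ("scene","top"):
    p,d=robot.grab_frame(n); np.savez(f"{n}.npz",p=p,d=d,**{k:v for k,v in robot.camera_info(n).items()})
    print(n,robot.camera_info(n))
    cv2.imwrite(f"pics/{n}0.png",cv2.resize(p[...,::-1],(800,600)))
E
```

```text
pics
scene {'vfov': 42.77508828709056, 'cx': 273.396879380606, 'cy': 205.74076981601922, 'view': array([[ 0.59515812, -0.80358443,  0.00623407, -0.3607144 ],
       [-0.36371169, -0.27627686, -0.88959817,  0.39802806],
       [ 0.71658957,  0.52718417, -0.45670147,  0.75722786],
       [ 0.        ,  0.        ,  0.        ,  1.        ]])}
top {'vfov': 52.61436093453389, 'cx': 276.26803685068245, 'cy': 213.29902811674322, 'view': array([[ 0.33039477, -0.94383427,  0.00402024, -0.19575095],
       [-0.90500334, -0.31800534, -0.28256251,  0.64101836],
       [ 0.26797063,  0.08971884, -0.95924046,  0.91943186],
       [ 0.        ,  0.        ,  0.        ,  1.        ]])}
```

View pics/scene0.png

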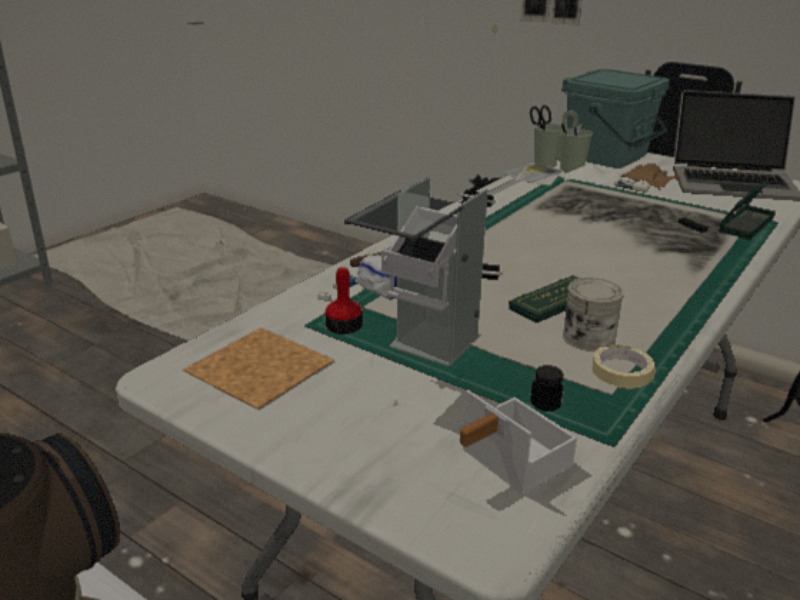

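View pics/top0.png

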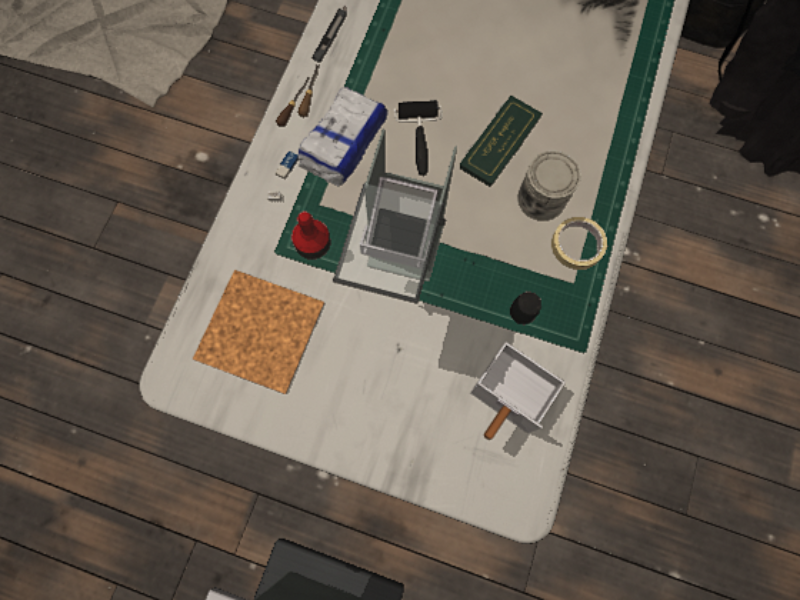

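The scene picture shows the pan at the lower right with its wooden handle toward the robot, the dispenser in the middle, the mat to the left, the baren left of the dispenser and the jar to the right. In the top picture (800 px scale) the pan box is at about (521,388), its handle end at (490,435), the visor's front edge runs from (335,281) to (418,299), and the mat is at (259,332). I'll enlarge these for measuring.

```bash
cat > h.py <<'E'
import numpy as np,cv2
def load(n):
    z=np.load(f"{n}.npz"); return z
def ray(z,u,v):
    f=210/np.tan(np.radians(float(z["vfov"])/2)); V=z["view"]; R=V[:3,:3]; o=-R.T@V[:3,3]
    return o,R.T@np.array([(u-z["cx"])/f,(v-z["cy"])/f,1.])
def atz(z,u,v,h):
    o,d=ray(z,u,v); return o+d*(h-o[2])/d[2]
def cloud(z):
    f=210/np.tan(np.radians(float(z["vfov"])/2)); V=z["view"]; d=z["d"]
    v,u=np.mgrid[:420,:560]; P=np.stack([(u-z["cx"])/f*d,(v-z["cy"])/f*d,d],-1)
    return (P-V[:3,3])@V[:3,:3]
E
python3 - <<'E'
from h import *
z=load("top"); p=z["p"][...,::-1]
a=cv2.resize(p[230:320,325:405],(480,540),interpolation=cv2.INTER_CUBIC) #6x
b=cv2.resize(p[85:220,230:310],(320,540),interpolation=cv2.INTER_CUBIC) #4x
cv2.imwrite("pics/crop1.png",np.hstack([a,b]))
C=cloud(z)
# mat by colour
h=cv2.cvtColor(p,cv2.COLOR_BGR2HSV)
m=((h[...,0]>8)&(h[...,0]<22)&(h[...,1]>110)&(C[...,2]<.02)&(C[...,2]>-.01)).astype(np.uint8)
n,l,s,c=cv2.connectedComponentsWithStats(cv2.morphologyEx(m,cv2.MORPH_CLOSE,np.ones((5,5))))
k=1+s[1:,4].argmax(); q=cv2.boxPoints(cv2.minAreaRect(np.argwhere(l==k)[:,::-1].astype(np.float32)))
print("mat",q,[atz(z,*x,.005).round(4) for x in q], atz(z,*c[k],.005))
# red baren, jar
for nm,mm in (("baren",(p[...,2]>120)&(p[...,1]<50)),):
    P=C[mm]; print(nm,P.min(0),P.max(0),np.median(P,0))
P=C[200:228,355:382].reshape(-1,3);P=P[P[:,2]>.05]; print("jar",np.median(P,0),len(P))
E
```

```text
mat [[134.64499 250.85208]
 [162.36688 184.31953]
 [226.41422 211.00595]
 [198.69232 277.5385 ]] [array([0.482 , 0.3409, 0.005 ]), array([0.6697, 0.3467, 0.005 ]), array([0.6571, 0.1601, 0.005 ]), array([0.4731, 0.1626, 0.005 ])] [0.56716614 0.24979438 0.005     ]
baren [0.72564776 0.2016371  0.03043853] [0.79012757 0.25567346 0.12356762] [0.74319162 0.22604684 0.04646744]
jar [ 0.75694149 -0.18687714  0.06119776] 242
```

View pics/crop1.png

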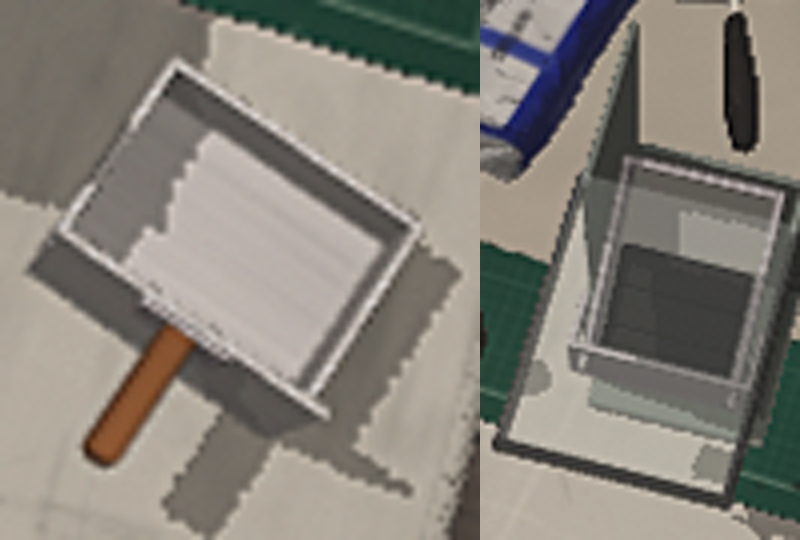

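The crop shows the pan's far rim corners at (177,60) and (422,230), its handle top from (187,335) to (100,455), and the visor's front edge from (497,447) to (730,503). The blocks lie dark behind the gate.

```bash
python3 - <<'E'
from h import *
z=load("top"); C=cloud(z)
A=lambda x,y,h:atz(z,325+(x+.5)/6-.5,230+(y+.5)/6-.5,h)
B=lambda x,y,h:atz(z,230+(x-480+.5)/4-.5,85+(y+.5)/4-.5,h)
L,R=A(177,60,.05),A(422,230,.05); print("far",L,R,np.linalg.norm(L-R))
d=(L-R)[:2]; yaw=np.degrees(np.arctan2(-d[0],d[1])); print("pan yaw",yaw, "ctr",(L+R)[:2]/2-.05*np.array([np.cos(np.radians(yaw)),np.sin(np.radians(yaw))]))
h1,h2=A(187,338,.098),A(102,448,.098); print("handle",h1,h2,np.degrees(np.arctan2(*(h1-h2)[1::-1])))
# depth refine pan
P=C[225:330,320:410].reshape(-1,3); 
S=P[(P[:,2]>.04)&(P[:,2]<.056)&(np.hypot(*(P[:,:2]-(L+R)[:2]/2).T)<.16)]
r=cv2.minAreaRect(S[:,:2].astype(np.float32)*1000);print("rim",r,len(S))
H=P[(P[:,2]>.09)&(P[:,2]<.106)];print("high",len(H));
p=z["p"][225:330,320:410].reshape(-1,3).astype(int)
Hm=P[(p[:,0]-p[:,2]>45)&(P[:,2]>.09)]; print("handle cloud",len(Hm),Hm.mean(0),np.median(Hm[:,2])); 
u,s,v=np.linalg.svd(Hm[:,:2]-Hm[:,:2].mean(0));print(v[0],np.degrees(np.arctan2(*v[0][::-1])), (Hm[:,:2]-Hm[:,:2].mean(0))@v[0].T.round(3) @np.ones(1) if 0 else np.ptp(Hm[:,:2]@v[0]))
V1,V2=B(497,447,.284),B(730,503,.284); d=(V1-V2)[:2]; yw=np.arctan2(-d[0],d[1]); print("visor",V1,V2,np.linalg.norm(d),np.degrees(yw))
m=(V1+V2)[:2]/2; print("lip/origin",m+.097*np.array([np.cos(yw),np.sin(yw)]))
for n in("top","scene"):
    P=cloud(load(n)).reshape(-1,3); S=P[(P[:,2]>.276)&(P[:,2]<.292)&(np.hypot(*(P[:,:2]-m).T)<.28)]
    if len(S)>10: print(n,len(S),cv2.minAreaRect(S[:,:2].astype(np.float32)*1000),cv2.boxPoints(cv2.minAreaRect(S[:,:2].astype(np.float32)*1000)))
E
```

```text
far [ 0.6814912  -0.17025648  0.05      ] [ 0.64707218 -0.28240233  0.05      ] 0.11730883244272826
pan yaw -17.061928850059278 ctr [ 0.61648228 -0.21165915]
handle [ 0.56637761 -0.19891324  0.098     ] [ 0.51688267 -0.18044848  0.098     ] -20.458709385215126
rim ((618.3826904296875, -212.2924041748047), (119.84584045410156, 101.72251892089844), 73.4103012084961) 307
high 328
handle cloud 145 [ 0.53961682 -0.18734757  0.10309338] 0.09656029368842368
[-0.87552959  0.4831645 ] 151.10771499197546 0.21327982294953446
visor [0.62131042 0.09825646 0.284     ] [ 0.63188305 -0.01722238  0.284     ] 0.11596181791867818 5.231112676382427
lip/origin [0.72319273 0.04936085]
top 4585 ((746.4509887695312, 50.65015411376953), (247.45249938964844, 120.18042755126953), 4.592239856719971) [[ 6.1831091e+02  1.0064146e+02]
 [ 6.2793298e+02 -1.9153162e+01]
 [ 8.7459106e+02  6.5885162e-01]
 [ 8.6496899e+02  1.2045347e+02]]
scene 1770 ((746.9265747070312, 48.401512145996094), (250.7910919189453, 119.8451919555664), 4.221468925476074) [[617.4602     98.93093  ]
 [626.2822    -20.589115 ]
 [876.39294    -2.1279068]
 [867.5709    117.392136 ]]
```

```bash
cat >> h.py <<'E'
PAN=(np.array([.6180,-.2120,0.]),-16.8); DISP=(np.array([.7178,.0474,0.]),4.5); MAT=np.array([.569,.251,.005])
LEAN=30
def Rz(a): a=np.radians(a); c,s=np.cos(a),np.sin(a); return np.array([[c,-s,0],[s,c,0],[0,0,1.]])
def tool(yaw,flip,lean=LEAN,pitch=0):
    s,c=np.sin(np.radians(lean)),np.cos(np.radians(lean)); k=-1 if flip else 1
    return Rz(yaw)@np.array([[-c*k,0,s],[0,k,0],[-s*k,0,-c]])
def tcp(origin,yaw,R,back=0,hz=.085): # pan origin -> TCP
    return origin+Rz(yaw)@np.array([-.085,0,hz])+R[:,2]*(.019-back)
def dpt(x,z,y=0): return DISP[0]+Rz(DISP[1])@np.array([x,y,0])+np.array([0,0,z])
E
python3 - <<'E'
from h import *; from rig import robot
print(robot.read_t(),robot.camera_info("wrist")["T_tool_cam"].round(3).tolist(), robot.read_tcp_rot().round(2).tolist())
for f in (0,1):
  for nm,o,y in (("pan",PAN[0],PAN[1]),("pre",dpt(-.16,.045),4.5),("under",dpt(-.025,.045),4.5),("up",dpt(-.025,.09),4.5),("mat",MAT,10),("mat",MAT,20)):
    R=tool(y,f)
    for b in (0,.12):
      q=robot.ik(tcp(o,y,R,b),R); print(f,nm,y,b,tcp(o,y,R,b).round(3),None if q is None else np.round(q,0))
for n in("scene","top"):
    z=load(n);C=cloud(z);h=cv2.cvtColor(z["p"],cv2.COLOR_RGB2HSV)
    m=((h[...,0]>8)&(h[...,0]<22)&(h[...,1]>110)&(abs(C[...,2])<.02)&(np.hypot(C[...,0]-.569,C[...,1]-.251)<.15)).astype(np.uint8)
    m=cv2.morphologyEx(cv2.morphologyEx(m,cv2.MORPH_CLOSE,np.ones((5,5))),cv2.MORPH_OPEN,np.ones((3,3)))
    P=np.array([atz(z,u,v,.005)[:2] for v,u in np.argwhere(m)]).astype(np.float32)*1000
    print(n,cv2.minAreaRect(P), len(P),np.percentile(P,[1,50,99],axis=0))
E
```

```text
0.1 [[0.0, -0.969, -0.246, 0.064], [1.0, 0.001, -0.001, -0.001], [0.001, -0.246, 0.969, -0.158], [0.0, 0.0, 0.0, 1.0]] [[0.92, -0.38, -0.0], [-0.38, -0.92, -0.0], [0.0, 0.0, -1.0]]
0 pan -16.8 0 [ 0.546 -0.19   0.069] None
0 pan -16.8 0.12 [ 0.488 -0.173  0.172] None
0 pre 4.5 0 [0.483 0.029 0.114] None
0 pre 4.5 0.12 [0.423 0.024 0.217] None
0 under 4.5 0 [0.618 0.04  0.114] None
0 under 4.5 0.12 [0.558 0.035 0.217] [  28.   -7.  -52.   35.  -20. -144.]
0 up 4.5 0 [0.618 0.04  0.159] None
0 up 4.5 0.12 [0.558 0.035 0.262] [  31.   -9.  -45.   27.  -29. -137.]
0 mat 10 0 [0.495 0.238 0.074] None
0 mat 10 0.12 [0.436 0.227 0.177] None
0 mat 20 0 [0.498 0.225 0.074] None
0 mat 20 0.12 [0.442 0.205 0.177] None
1 pan -16.8 0 [ 0.546 -0.19   0.069] None
1 pan -16.8 0.12 [ 0.488 -0.173  0.172] None
1 pre 4.5 0 [0.483 0.029 0.114] None
1 pre 4.5 0.12 [0.423 0.024 0.217] None
1 under 4.5 0 [0.618 0.04  0.114] None
1 under 4.5 0.12 [0.558 0.035 0.217] [ 28.  -7. -52.  35. -20.  36.]
1 up 4.5 0 [0.618 0.04  0.159] None
1 up 4.5 0.12 [0.558 0.035 0.262] [ 31.  -9. -45.  27. -29.  43.]
1 mat 10 0 [0.495 0.238 0.074] None
1 mat 10 0.12 [0.436 0.227 0.177] None
1 mat 20 0 [0.498 0.225 0.074] None
1 mat 20 0.12 [0.442 0.205 0.177] None
scene ((566.7221069335938, 247.64608764648438), (179.25143432617188, 178.5787353515625), 89.12275695800781) 2983 [[479.77231384 159.81995026]
 [560.53442383 242.53144836]
 [653.91927856 335.09962952]]
top ((569.7274780273438, 250.68711853027344), (178.70860290527344, 178.79098510742188), 89.00082397460938) 4709 [[482.2701062  163.05730835]
 [566.84631348 249.59104919]
 [657.08630127 338.15613647]]
```

```bash
sed -i 's/^PAN=.*/PAN=(np.array([.6180,-.2120,0.]),-16.8); DISP=(np.array([.7178,.0474,0.]),4.5); MAT=np.array([.568,.249,.005])/' h.py; python3 - <<'E'
from h import *; from rig import robot
for L in (0,10,16,20,22,24,26,28,32,35):
  out=[]
  for nm,o,y in (("pan",PAN[0],PAN[1]),("pre",dpt(-.16,.045),4.5),("under",dpt(-.025,.045),4.5),("up",dpt(-.025,.09),4.5),("mat",MAT,0),("mat",MAT,20),("mat",MAT,-20),("mat-45",MAT,-45)):
    R=tool(y,1,L); q=robot.ik(tcp(o,y,R),R); out.append((nm,None if q is None else np.round(q).astype(int).tolist()))
  print(L,out)
E
```

```text
0 [('pan', [0, 20, -24, 0, -46, 73]), ('pre', [27, 8, -33, 0, -49, 67]), ('under', [22, 20, -16, 0, -54, 73]), ('up', [22, 17, -13, 0, -59, 73]), ('mat', [48, 17, -27, 0, -46, 42]), ('mat', [45, 16, -28, 0, -45, 65]), ('mat', [50, 19, -25, 0, -46, 20]), ('mat-45', [50, 21, -21, 0, -48, -5])]
10 [('pan', [3, 15, -35, 6, -31, 65]), ('pre', [31, 2, -44, 8, -35, 58]), ('under', [24, 15, -27, 5, -39, 67]), ('up', [24, 12, -24, 5, -45, 67]), ('mat', [53, 13, -40, 15, -32, 24]), ('mat', [48, 12, -40, 10, -30, 54]), ('mat', [55, 16, -37, 17, -36, 1]), ('mat-45', [56, 21, -28, 14, -44, -21])]
16 [('pan', [3, 12, -44, 17, -19, 55]), ('pre', [32, -1, -52, 17, -26, 47]), ('under', [25, 12, -34, 12, -29, 60]), ('up', [25, 9, -31, 10, -36, 62]), ('mat', [53, 11, -51, 35, -22, 5]), ('mat', [49, 9, -50, 25, -18, 38]), ('mat', [57, 15, -44, 31, -31, -14]), ('mat-45', [59, 21, -32, 23, -43, -31])]
20 [('pan', [-4, 11, -56, 49, -6, 29]), ('pre', None), ('under', [25, 11, -41, 20, -21, 52]), ('up', [26, 8, -36, 15, -29, 57]), ('mat', None), ('mat', None), ('mat', [57, 14, -49, 43, -29, -26]), ('mat-45',
[... 455 characters left out ...]
, -44])]
26 [('pan', None), ('pre', None), ('under', None), ('up', [24, 5, -47, 33, -16, 40]), ('mat', None), ('mat', None), ('mat', [55, 14, -55, 63, -28, -43]), ('mat-45', [62, 22, -38, 37, -44, -47])]
28 [('pan', None), ('pre', None), ('under', None), ('up', [20, 4, -52, 48, -10, 28]), ('mat', None), ('mat', None), ('mat', [54, 14, -57, 69, -29, -48]), ('mat-45', [63, 22, -39, 39, -45, -50])]
32 [('pan', None), ('pre', None), ('under', None), ('up', None), ('mat', None), ('mat', None), ('mat', None), ('mat-45', [64, 23, -40, 43, -47, -55])]
35 [('pan', None), ('pre', None), ('under', None), ('up', None), ('mat', None), ('mat', None), ('mat', None), ('mat-45', [65, 24, -41, 46, -48, -58])]
```

```bash
cat >> h.py <<'E'
GX=-.083
def place(origin,yaw,lean,pitch=0,back=0,up=0):
    """TCP pose when the pan (gripped at lean, grip x=GX) has its underside centre at origin, yaw, nose-up pitch"""
    R=tool(yaw,0,lean+pitch); p=np.radians(pitch); c,s=np.cos(p),np.sin(p)
    h=np.array([[c,0,-s],[0,1,0],[s,0,c]])@np.array([GX,0,.085])
    return origin+Rz(yaw)@h+R[:,2]*(.019-back)+np.array([0,0,up]),R
def rim_at(x,z,pitch,y=0):
    """pan origin so that far rim top middle is at dispenser x,z"""
    p=np.radians(pitch); c,s=np.cos(p),np.sin(p); r=np.array([[c,0,-s],[0,1,0],[s,0,c]])@np.array([.048,0,.05])
    return dpt(x-r[0],z-r[2],y)
E
python3 - <<'E'
from h import *; from rig import robot
def show(nm,*a,**k):
    P,R=place(*a,**k); q=robot.ik(P,R); print(nm,P.round(3),None if q is None else np.round(q).astype(int).tolist())
for L in (17,18,19):
  print(L)
  for b in (0,.04,.08): show("pick back",*PAN,L,0,b)
  for u in (.03,.06,.12): show("pick up",*PAN,L,0,0,u)
  for pt in (4,5):
    for x,y,z in ((-.08,-.2,.1),(-.05,-.1,.1),(-.05,0,.1),(-.02,-.12,.1),(.018,0,.1),(.018,0,.115),(.018,0,.14)): show(f"disp {pt} {x,y,z}",rim_at(x,z,pt,y),DISP[1],L,pt)
  for y in (-10,-20,-30):
    for u in (0,.06): show(f"mat {y} {u}",MAT,y,L,0,0,u)
E
```

```text
17
pick back [ 0.544 -0.19   0.067] [3, 12, -46, 20, -17, -128]
pick back [ 0.533 -0.186  0.105] [4, 8, -43, 15, -24, -124]
pick back [ 0.521 -0.183  0.143] [5, 4, -40, 12, -30, -122]
pick up [ 0.544 -0.19   0.097] [4, 10, -42, 15, -23, -124]
pick up [ 0.544 -0.19   0.127] [4, 7, -39, 13, -28, -121]
pick up [ 0.544 -0.19   0.187] [4, 3, -33, 10, -38, -118]
disp 4 (-0.08, -0.2, 0.1) [ 0.528 -0.168  0.108] [2, 6, -39, -2, -24, -85]
disp 4 (-0.05, -0.1, 0.1) [ 0.55  -0.066  0.108] [16, 5, -46, 13, -18, -113]
disp 4 (-0.05, 0, 0.1) [0.542 0.034 0.108] [27, 4, -54, 32, -15, -142]
disp 4 (-0.02, -0.12, 0.1) [ 0.581 -0.084  0.108] [13, 9, -41, 8, -20, -106]
disp 4 (0.018, 0, 0.1) [0.61  0.039 0.108] [25, 10, -44, 25, -17, -133]
disp 4 (0.018, 0, 0.115) [0.61  0.039 0.123] [25, 9, -42, 21, -20, -130]
disp 4 (0.018, 0, 0.14) [0.61  0.039 0.148] [26, 7, -39, 18, -25, -127]
disp 5 (-0.08, -0.2, 0.1) [ 0.528 -0.168  0.106] [2, 6, -40, -3, -22, -85]
disp 5 (-0.05, -0.1, 0.1) [ 0.55  -0.066  0.106] [16, 5, -48, 16, -15, -116]
disp 5 (-0.05, 0, 0.1) [0.542 0.034 0.106] [24, 4, -57, 41, -11, -149]
d
[... 3311 characters left out ...]
5, 5, -53, 24, -10, -123]
disp 5 (-0.05, 0, 0.1) [0.543 0.034 0.106] None
disp 5 (-0.02, -0.12, 0.1) [ 0.582 -0.084  0.106] [12, 8, -45, 14, -13, -111]
disp 5 (0.018, 0, 0.1) [0.61  0.039 0.106] [17, 9, -54, 56, -6, -157]
disp 5 (0.018, 0, 0.115) [0.61  0.039 0.121] [23, 8, -49, 38, -12, -144]
disp 5 (0.018, 0, 0.14) [0.61  0.039 0.146] [25, 6, -45, 27, -18, -135]
mat -10 0 [0.492 0.262 0.072] [54, 12, -53, 46, -24, 164]
mat -10 0.06 [0.492 0.262 0.132] None
mat -20 0 [0.496 0.275 0.072] [57, 14, -48, 40, -29, 157]
mat -20 0.06 [0.496 0.275 0.132] [59, 10, -42, 31, -39, 167]
mat -30 0 [0.501 0.287 0.072] [59, 17, -43, 35, -35, 152]
mat -30 0.06 [0.501 0.287 0.132] [60, 13, -37, 28, -44, 159]
```

```bash
python3 - <<'E'
from h import *; from rig import robot
L=17
R0=robot.read_tcp_rot()
robot.goto([.27,.36,.38],R0); print(robot.read_t())
P,R=place(*PAN,L,back=.08)
robot.goto([.44,-.15,.33],R); print(robot.read_t(),robot.read_qpos())
robot.goto(P,R); print(robot.read_t())
p,d=robot.grab_frame("wrist"); cv2.imwrite("pics/w1.png",p[...,::-1])
P,R=place(*PAN,L); robot.servo_line(P,speed=.12); print(robot.read_t(),robot.read_qpos(),robot.read_force())
for y in (10,20,30,40):
  for pt,u in ((0,0),(3,.06)):
    P,R=place(MAT,y,L,pt,0,u); q=robot.ik(P,R); print(y,u,None if q is None else np.round(q))
E
```

```text
1.2667
3.2083 [  12.84790397  -15.03541207  -29.91598377    9.5381231   -60.5968993
 -123.19260757]
4.05
4.9167 [   3.01712335   12.19531131  -45.6095014    19.79835622  -17.0284831
 -128.00176805] [-0.41166372  0.74651138 -0.44757942]
10 0 [  49.    9.  -54.   39.  -17. -166.]
10 0.06 [  53.    3.  -52.   35.  -24. -163.]
20 0 [  48.    9.  -52.   30.  -16. -146.]
20 0.06 [  50.    2.  -51.   27.  -22. -144.]
30 0 [  46.    9.  -48.   16.  -17. -120.]
30 0.06 [  47.    2.  -47.   15.  -23. -120.]
40 0 [ 42.  10. -41.   2. -22. -94.]
40 0.06 [ 43.   4. -40.   2. -26. -94.]
```

View pics/w1.png

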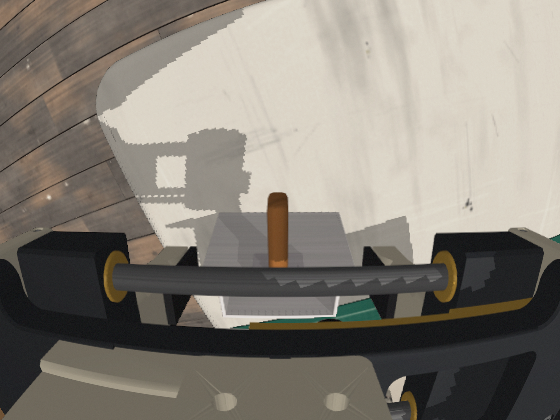

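The wrist view shows the handle centred between the fingers at (278,230) and well aligned with them. I'll grip, lift and check for sag.

```bash
python3 - <<'E'
from h import *; from rig import robot
L=17
print(robot.move_gripper(0.0),robot.read_grip_width()*88,robot.read_finger_force(),robot.read_t())
P,R=place(*PAN,L,up=.05); robot.servo_line(P,speed=.1)
print(robot.read_force(),robot.read_finger_force(),robot.read_t())
p,d=robot.grab_frame("scene"); np.savez("lift.npz",p=p,d=d,**robot.camera_info("scene"))
cv2.imwrite("pics/lift.png",cv2.resize(p[190:400,280:560,::-1],(800,600),interpolation=cv2.INTER_CUBIC))
# far-wall / floor: points in pan frame
for n,up in (("scene",0),("lift",.05)):
    C=cloud(load(n)).reshape(-1,3); Q=(C-PAN[0]-[0,0,up])@Rz(PAN[1])
    fl=Q[(abs(Q[:,0])<.04)&(abs(Q[:,1])<.05)&(Q[:,2]>-.006)&(Q[:,2]<.03)]
    print(n,"floor fit",len(fl), np.linalg.lstsq(np.c_[fl[:,:2],np.ones(len(fl))],fl[:,2],rcond=None)[0] if len(fl)>20 else 0)
    rm=Q[(Q[:,0]>.035)&(Q[:,0]<.06)&(abs(Q[:,1])<.055)]; print(" far rim top z",np.percentile(rm[:,2],[90,98,99.5]) if len(rm) else 0)
    sm=Q[(abs(Q[:,1]+.058)<.006)&(abs(Q[:,0])<.05)]
    for a in(-.04,0,.04):
        t=sm[abs(sm[:,0]-a)<.01]; print("  side z at",a,np.percentile(t[:,2],97) if len(t) else 0)
E
```

```text
False 13.988503792775585 29.994849264621735 6.0667
[-0.39077244  0.42459941 -2.62017884] 29.995200634002686 6.7167
scene floor fit 87 [-0.01370261 -0.01576857  0.00439264]
 far rim top z [0.04885918 0.05115186 0.05202547]
  side z at -0.04 0.09942069271947962
  side z at 0 0.050936805114953285
  side z at 0.04 0.051031265466489784
lift floor fit 73 [-0.00040998 -0.04167963  0.00296622]
 far rim top z [0.04586134 0.04902921 0.05094889]
  side z at -0.04 0.09559735796408574
  side z at 0 0.049472391059507126
  side z at 0.04 0.04962019999219666
```

View pics/lift.png

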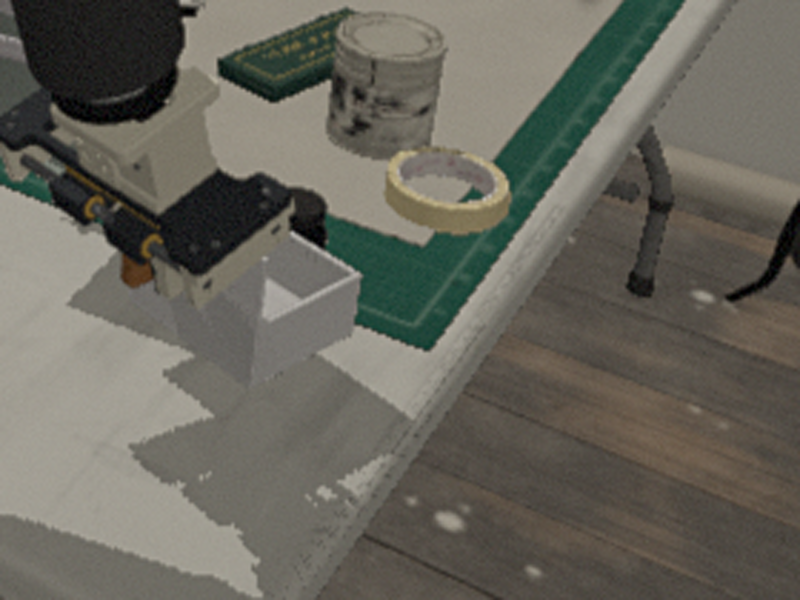

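The picture shows the pan hanging level from the gripper, its far wall at about (310,300) and no visible sag. The numbers put any sag at about 1 mm. Next I go under the bar.

```bash
python3 - <<'E'
from h import *; from rig import robot
L=17
def go(x,y,z,pt,v):
    P,R=place(rim_at(x,z,pt,y),DISP[1],L,pt); robot.servo_line(P,R,speed=v); print((x,y,z),robot.read_t(),np.round(robot.read_force(),2),np.abs(robot.read_position()-P).max().round(4))
go(-.08,-.2,.10,3,.08); go(-.05,-.1,.10,5,.1); go(.018,0,.10,5,.1)
p,d=robot.grab_frame("scene"); np.savez("under.npz",p=p,d=d,**robot.camera_info("scene"))
cv2.imwrite("pics/under.png",cv2.resize(p[110:290,200:440,::-1],(800,600),interpolation=cv2.INTER_CUBIC))
E
```

```text
(-0.08, -0.2, 0.1) 7.475 [ 0.36  0.12 -2.81] 0.0004
(-0.05, -0.1, 0.1) 8.6667 [ 0.06  0.07 -2.94] 0.0001
(0.018, 0, 0.1) 10.025 [ 0.08 -0.67 -3.34] 0.0005
```

View pics/under.png

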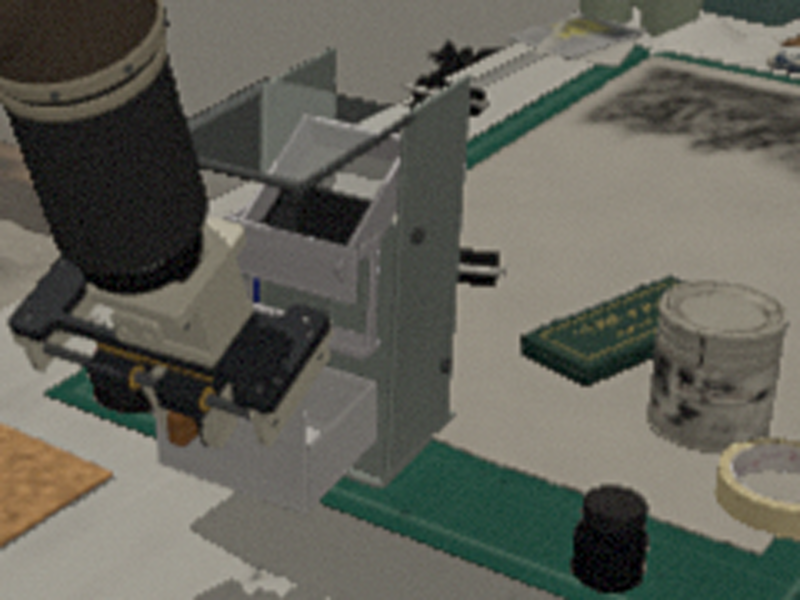

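The pan's far rim corner at (375,380) sits just below the lift bar's end at (378,348), and the gripper is clear of the visor rods. Now the lift.

```bash
python3 - <<'E'
from h import *; from rig import robot
L=17
for z in (.113,.125,.135,.1405):
    P,R=place(rim_at(.018,z,5),DISP[1],L,5); robot.servo_line(P,R,speed=.04); print(z,robot.read_t(),np.round(robot.read_force(),2))
robot.dwell(1.2); print(np.round(robot.read_force(),2),np.round(robot.read_ft_torque(),2))
p,d=robot.grab_frame("scene"); np.savez("up.npz",p=p,d=d,**robot.camera_info("scene"))
q,d=robot.grab_frame("top"); np.savez("upt.npz",p=q,d=d,**robot.camera_info("top"))
a=cv2.resize(p[110:290,200:350,::-1],(480,576),interpolation=cv2.INTER_CUBIC)
b=cv2.resize(q[85:265,225:325,::-1],(320,576),interpolation=cv2.INTER_CUBIC)
cv2.imwrite("pics/up.png",np.hstack([a,b]))
E
```

```text
0.113 10.55 [-0.32  0.2  -2.94]
0.125 11.0 [ 0.4   0.63 -4.03]
0.135 11.4 [ 0.3   0.   -2.71]
0.1405 11.6833 [ 0.52 -0.59 -2.68]
[-0.6  -0.02 -2.83] [-0.09  1.65 -0.04]
```

View pics/up.png

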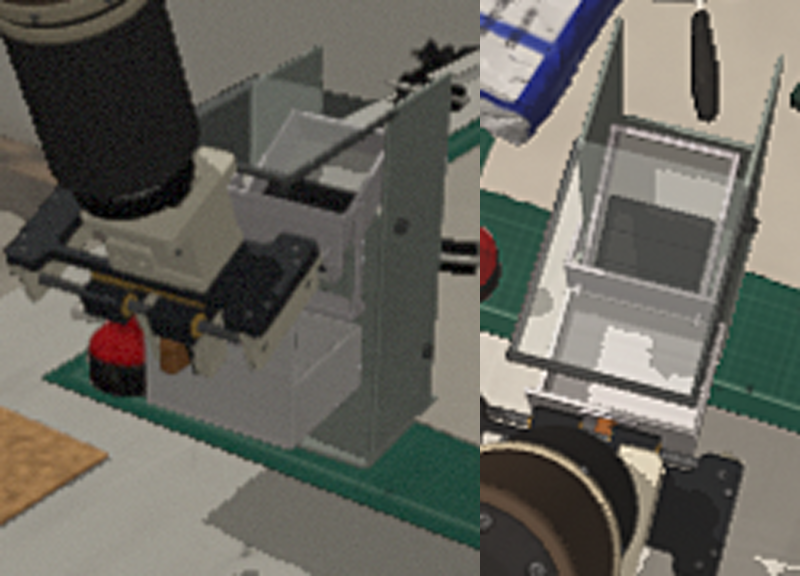

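Both views show the blocks still on the chute and the pan under a partly raised gate. I'll measure rim and pan pitch from the depth.

```bash
python3 - <<'E'
from h import *; from rig import robot
robot.read_t()
o=rim_at(.018,.1405,5); o0=rim_at(.018,.10,5)
def prof(n,lab):
    Q=(cloud(load(n)).reshape(-1,3)-DISP[0])@Rz(DISP[1])
    print(lab)
    for a in np.arange(-.08,.031,.01):
        s=[]
        for lo,hi in((-.066,-.052),):
            t=Q[(Q[:,1]>lo)&(Q[:,1]<hi)&(abs(Q[:,0]-a)<.005)&(Q[:,2]<.2)&(Q[:,2]>.02)]
            s.append((len(t),np.percentile(t[:,2],[3,50,97]).round(3) if len(t)>3 else 0))
        print(" x",round(a,3),s)
prof("under","under");prof("up","up")
for n in("scene","under","up"):
    Q=(cloud(load(n)).reshape(-1,3)-DISP[0])@Rz(DISP[1])
    t=Q[(abs(Q[:,1])<.06)&(Q[:,0]>-.02)&(Q[:,0]<.04)&(Q[:,2]>.09)&(Q[:,2]<.24)]
    print(n); 
    for yb in (-.05,-.045,-.04,-.03):
        u=t[abs(t[:,1]-yb)<.003]; print(yb,np.sort(u[:,2])[::max(1,len(u)//25)].round(3), u[:,0].mean().round(3))
E
```

```text
under
 x -0.08 [(108, array([0.052, 0.094, 0.131]))]
 x -0.07 [(55, array([0.043, 0.063, 0.092]))]
 x -0.06 [(49, array([0.046, 0.075, 0.095]))]
 x -0.05 [(45, array([0.049, 0.072, 0.095]))]
 x -0.04 [(43, array([0.048, 0.073, 0.095]))]
 x -0.03 [(43, array([0.051, 0.076, 0.096]))]
 x -0.02 [(42, array([0.049, 0.071, 0.098]))]
 x -0.01 [(45, array([0.049, 0.078, 0.098]))]
 x -0.0 [(46, array([0.051, 0.079, 0.19 ]))]
 x 0.01 [(52, array([0.052, 0.076, 0.1  ]))]
 x 0.02 [(34, array([0.055, 0.097, 0.198]))]
 x 0.03 [(9, array([0.141, 0.157, 0.19 ]))]
up
 x -0.08 [(138, array([0.084, 0.127, 0.171]))]
 x -0.07 [(54, array([0.084, 0.109, 0.131]))]
 x -0.06 [(44, array([0.084, 0.108, 0.131]))]
 x -0.05 [(43, array([0.084, 0.11 , 0.131]))]
 x -0.04 [(51, array([0.082, 0.112, 0.131]))]
 x -0.03 [(39, array([0.085, 0.104, 0.132]))]
 x -0.02 [(48, array([0.086, 0.11 , 0.132]))]
 x -0.01 [(37, array([0.085, 0.111, 0.132]))]
 x -0.0 [(42, array([0.086, 0.113, 0.133]))]
 x 0.01 [(41, array([0.086, 0.109, 0.132]))]
 x 0.02 [(37, array([0.088, 0.127, 0.194]))]
 x 0.03 [(8, array([0.148, 0.173, 0.196
[... 1575 characters left out ...]
46 0.154 0.158 0.162 0.168 0.17  0.174 0.179
 0.183 0.187 0.19  0.192 0.196 0.198 0.203 0.208 0.211 0.214 0.216 0.219
 0.221 0.223 0.226] 0.018
-0.045 [0.121 0.129 0.136 0.141 0.143 0.158 0.168 0.172 0.176 0.178 0.181 0.185
 0.188 0.19  0.192 0.193 0.195 0.197 0.198 0.2   0.202 0.205 0.211 0.217
 0.221 0.224] 0.011
-0.04 [0.114 0.117 0.121 0.124 0.127 0.131 0.135 0.136 0.14  0.141 0.142 0.143
 0.151 0.171 0.174 0.176 0.181 0.188 0.192 0.195 0.197 0.199 0.2   0.202
 0.203 0.206 0.208 0.213 0.217 0.218 0.22  0.223 0.225] 0.011
-0.03 [0.102 0.106 0.107 0.111 0.115 0.119 0.123 0.128 0.13  0.132 0.138 0.14
 0.141 0.142 0.143 0.144 0.173 0.177 0.203 0.208 0.21  0.212 0.217 0.22
 0.221 0.223] 0.012
```

The gate is up only about 19 mm: under the bar's load the pan has turned about 3.5° nose-down in the grip. I'll raise and pitch up further, watching the bar height.

```bash
cat >> h.py <<'E'
def state(z):
    Q=(cloud(z).reshape(-1,3)-DISP[0])@Rz(DISP[1])
    t=Q[(Q[:,1]>-.045)&(Q[:,1]<-.02)&(Q[:,0]>.008)&(Q[:,0]<.03)&(Q[:,2]>.105)&(Q[:,2]<.165)]
    bar=np.percentile(t[:,2],95)-.1235 if len(t) else None
    xs,zs=[],[]
    for a in np.arange(-.06,.006,.005):
        s=Q[(Q[:,1]>-.066)&(Q[:,1]<-.052)&(abs(Q[:,0]-a)<.003)&(Q[:,2]<.16)&(Q[:,2]>.03)]
        if len(s)>5: xs.append(a); zs.append(np.percentile(s[:,2],95))
    k=np.polyfit(xs,zs,1); return bar,np.degrees(np.arctan(k[0])),np.polyval(k,.018)
E
python3 - <<'E'
from h import *; from rig import robot
L=17
for n in("scene","under","up"): 
    try: print(n,state(load(n)))
    except Exception as e: print(n,e)
for z in (.147,.149,.151,.153):
    P,R=place(rim_at(.018,z,7),DISP[1],L,7); robot.servo_line(P,R,speed=.04); robot.dwell(.3)
    p,d=robot.grab_frame("scene"); s=state(dict(p=p,d=d,**robot.camera_info("scene"))); print(z,robot.read_t(),np.round(robot.read_force(),2),s)
    if s[0] is not None and s[0]>.0245: break
robot.dwell(1)
p,d=robot.grab_frame("scene"); np.savez("up2.npz",p=p,d=d,**robot.camera_info("scene")); print(state(load("up2")),np.round(robot.read_force(),2))
q,d=robot.grab_frame("top"); np.savez("upt2.npz",p=q,d=d,**robot.camera_info("top"))
a=cv2.resize(p[110:290,200:350,::-1],(480,576),interpolation=cv2.INTER_CUBIC)
b=cv2.resize(q[85:265,225:325,::-1],(320,576),interpolation=cv2.INTER_CUBIC)
cv2.imwrite("pics/up2.png",np.hstack([a,b]))
E
```

```text
scene expected non-empty vector for x
under (np.float64(0.03212795291497908), np.float64(4.169388662311193), np.float64(0.09930780437669438))
up (np.float64(0.01987563967479175), np.float64(1.7860077746948115), np.float64(0.13221362190475663))
0.147 13.5833 [ 0.28  0.43 -4.71] (np.float64(0.0019282488347642235), np.float64(-3.967862127883081), np.float64(0.11903676071224432))
0.149 14.1833 [ 0.23  0.05 -4.52] (np.float64(0.0022318157421814533), np.float64(-4.5223951157187), np.float64(0.12040102270376127))
0.151 14.7833 [ 0.14 -0.19 -3.67] (np.float64(0.0021892022143830125), np.float64(-4.882586991843127), np.float64(0.12163679682046713))
0.153 15.3833 [ 0.05  0.65 -4.32] (np.float64(0.0027978031681009374), np.float64(-4.082023964501173), np.float64(0.12466741261881))
(np.float64(0.0033632027702556744), np.float64(-5.103471810366828), np.float64(0.12347299353535332)) [-0.01 -0.32 -4.11]
```

View pics/up2.png

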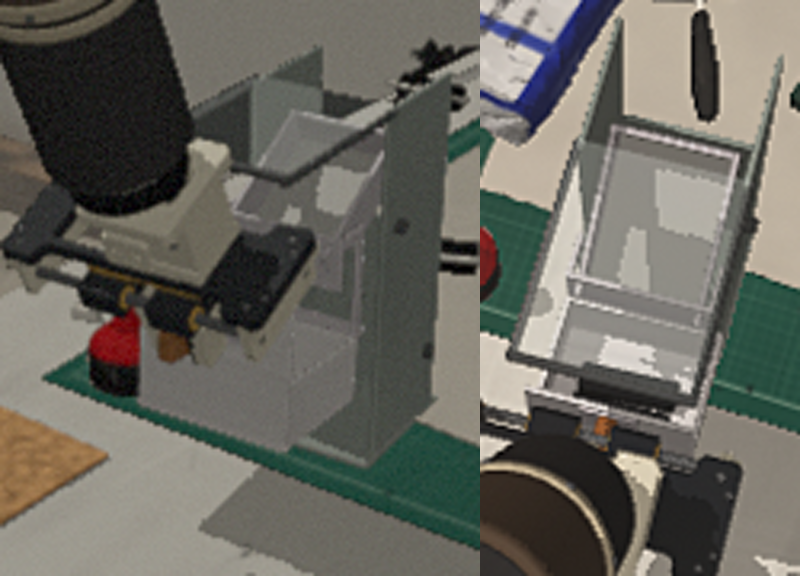

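The chute is empty and the blocks lie in the pan at about (635,395) in the top crop. Their weight has turned the pan to about 5° nose-down, so I'll lower and back out, then check reach for the mat with more lean to bring the pan level.

```bash
python3 - <<'E'
from h import *; from rig import robot
L=17
P0=robot.read_position(); R0=robot.read_tcp_rot()
def try_(pos,R,v):
    robot.servo_line(pos,R,speed=v); print(robot.read_t(),np.round(robot.read_force(),2),np.round(robot.read_qpos()))
ex=Rz(DISP[1])[:,0]
try_(P0-[0,0,.033],tool(DISP[1],0,23),.05)
p,d=robot.grab_frame("scene"); s=dict(p=p,d=d,**robot.camera_info("scene")); print(state(s))
Q=(cloud(s).reshape(-1,3)-DISP[0])@Rz(DISP[1]); t=Q[(abs(Q[:,1]+.03)<.01)&(Q[:,0]>.005)&(Q[:,0]<.036)&(Q[:,2]>.08)&(Q[:,2]<.15)]; print(np.sort(t[:,2])[::6].round(3))
for y in (30,40,45,50,55):
  for l in (20,23,26,29):
    r=[]
    for u in (.05,0):
      P,R=place(MAT,y,l,0,0,u); q=robot.ik(P,R); r.append(None if q is None else np.round(q).astype(int).tolist())
    print(y,l,r)
for b in (.04,.07):
  for l in (18,20,22): print(b,l,robot.ik(P0-[0,0,.03]-b*ex,tool(DISP[1],0,l)) is not None,robot.ik(P0-[0,0,.03]-b*ex,tool(25,0,l)) is not None)
E
```

```text
17.2917 [-0.06  0.72 -3.7 ] [  24.    8.  -47.   30.  -15. -138.]
(np.float64(0.033661530000199696), np.float64(-6.912664047345895), np.float64(0.08836932584113259))
[0.08  0.083 0.084 0.087 0.089 0.091 0.093 0.119 0.122 0.122 0.122 0.123
 0.123 0.124 0.125]
30 20 [[47, 3, -47, 16, -21, -121], [44, 8, -55, 32, -9, -134]]
30 23 [[46, 2, -52, 25, -15, -129], None]
30 26 [None, None]
30 29 [None, None]
40 20 [[43, 4, -40, 2, -25, -94], [43, 9, -44, 3, -17, -95]]
40 23 [[43, 3, -43, 3, -21, -95], [43, 8, -47, 5, -11, -97]]
40 26 [[43, 3, -46, 4, -16, -97], [40, 8, -56, 22, -1, -113]]
40 29 [[43, 2, -49, 8, -10, -100], None]
45 20 [[40, 5, -37, -4, -28, -82], [40, 10, -40, -5, -21, -80]]
45 23 [[40, 4, -38, -5, -24, -80], [39, 9, -41, -7, -17, -78]]
45 26 [[39, 4, -40, -7, -21, -78], [39, 9, -42, -11, -14, -74]]
45 29 [[39, 3, -41, -10, -18, -75], [38, 9, -41, -17, -12, -67]]
50 20 [[37, 6, -34, -9, -31, -70], [37, 11, -36, -11, -24, -68]]
50 23 [[36, 6, -35, -11, -28, -67], [36, 10, -36, -15, -22, -63]]
50 26 [[35, 5, -35, -15, -26, -63], [34, 10, -36, -20, -20, -57]]
50 29 [[34, 4, -35, -20, -24, -58], [32, 10, -35, -27, -19, -49]]
55 20 [[34, 7, -31, -13, -34, -60], [34, 12, -33, -15, -28, -57]]
55 23 [[33, 7, -31, -16, -32, -56], [32, 11, -33, -20, -26, -51]]
55 26 [[31, 6, -31, -20, -30, -51], [30, 11, -32, -25, -25, -44]]
55 29 [[29, 6, -31, -25, -29, -45], [28, 11, -31, -32, -25, -37]]
0.04 18 True True
0.04 20 True True
0.04 22 True True
0.07 18 True True
0.07 20 True True
0.07 22 True True
```

The gate is shut again, with the bar top at 0.124 as at the start. With a yaw of 48° and a lean of 29° the pan can be set down almost level.

```bash
python3 - <<'E'
from h import *; from rig import robot
def go(P,R,v): robot.servo_line(P,R,speed=v); print(robot.read_t(),np.round(robot.read_force(),2),np.round(robot.read_qpos()))
ex=Rz(DISP[1])[:,0]
go(robot.read_position()-.07*ex,tool(DISP[1],0,22),.08)
P,R=place(MAT,48,29,0,0,.05); go(P,R,.07)
p,d=robot.grab_frame("top"); np.savez("mt.npz",p=p,d=d,**robot.camera_info("top"))
q,d=robot.grab_frame("scene"); np.savez("ms.npz",p=q,d=d,**robot.camera_info("scene"))
a=cv2.resize(q[130:310,120:300,::-1],(400,400),interpolation=cv2.INTER_CUBIC)
b=cv2.resize(p[120:300,110:290,::-1],(400,400),interpolation=cv2.INTER_CUBIC)
cv2.imwrite("pics/hover.png",np.hstack([a,b]))
for n in("mt","ms"):
    Q=(cloud(load(n)).reshape(-1,3)-MAT-[0,0,.05])@Rz(48)
    for sy in(-.058,.058):
        print(n,sy,[(round(a,2),np.percentile(t[:,2],95).round(4)) for a in np.arange(-.03,.046,.015) if len(t:=Q[(abs(Q[:,1]-sy)<.006)&(abs(Q[:,0]-a)<.006)&(Q[:,2]<.09)&(Q[:,2]>.01)])>3])
    t=Q[(Q[:,2]>.035)&(Q[:,2]<.075)&(abs(Q[:,1])<.08)&(Q[:,0]>-.03)&(Q[:,0]<.08)]; print(" rim extents",np.percentile(t,[1,99],axis=0).round(4).tolist())
E
```

```text
18.3667 [-0.85  0.08 -4.38] [  27.    2.  -54.   32.  -16. -142.]
20.8333 [-0.76  0.06 -4.32] [ 36.   4. -37. -16. -21. -64.]
mt -0.058 [(np.float64(-0.03), np.float64(0.0493)), (np.float64(-0.02), np.float64(0.0501)), (np.float64(0.0), np.float64(0.0512)), (np.float64(0.02), np.float64(0.0513)), (np.float64(0.03), np.float64(0.0511)), (np.float64(0.04), np.float64(0.0518))]
mt 0.058 [(np.float64(-0.03), np.float64(0.0494)), (np.float64(-0.02), np.float64(0.0497)), (np.float64(0.0), np.float64(0.0513)), (np.float64(0.02), np.float64(0.051)), (np.float64(0.03), np.float64(0.0491)), (np.float64(0.04), np.float64(0.0519))]
 rim extents [[-0.0267, -0.0582, 0.0353], [0.0511, 0.0615, 0.0526]]
ms -0.058 []
ms 0.058 []Traceback (most recent call last):
  File "<stdin>", line 15, in <module>
    return _quantile_unchecked(
        a, q, axis, out, overwrite_input, method, keepdims, weights)
    return _ureduce(a,
                    func=_quantile_ureduce_func,
    ...<5 lines>...
                    overwrite_input=overwrite_input,
                    method=method)
    r = func(a, **kwargs)
    result = _quantile(arr,
                       quantiles=q,
    ...<2 lines>...
                       out=out,
                       weights=wgt)
    slices_having_nans = np.isnan(arr[-1, ...])
                                  ~~~^^^^^^^^^
IndexError: index -1 is out of bounds for axis 0 with size 0
```

View pics/hover.png

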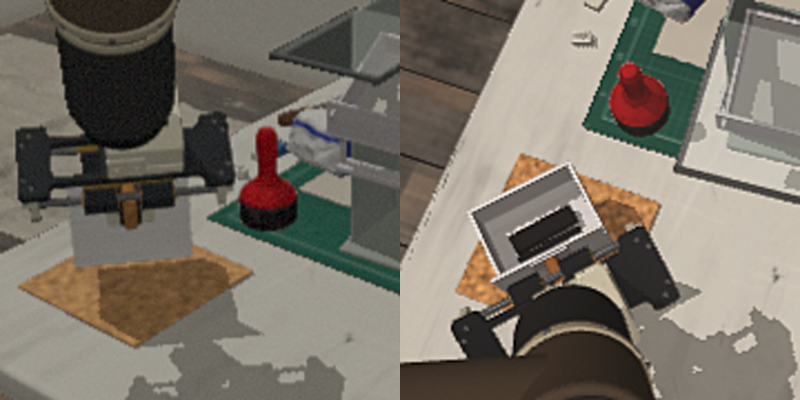

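The pan hovers level over the mat with its box centred to about 1 mm and the blocks inside; the 1.5 N weight gain matches three blocks. Setting down.

```bash
python3 - <<'E'
from h import *; from rig import robot
for u,v in((.012,.06),(.0005,.02)):
    P,R=place(MAT,48,29,0,0,u); robot.servo_line(P,speed=v); print(robot.read_t(),np.round(robot.read_force(),2))
for o in (.25,.5,1.0): robot.move_gripper(o)
print(np.round(robot.read_force(),2),robot.read_t())
P,R=place(MAT,48,29,0,.13); robot.servo_line(P,speed=.08); print(robot.read_t())
robot.goto(robot.read_position()+[-.03,-.05,.1],robot.read_tcp_rot()); print(robot.read_t())
p,d=robot.grab_frame("top"); np.savez("ft.npz",p=p,d=d,**robot.camera_info("top"))
q,d=robot.grab_frame("scene"); np.savez("fs.npz",p=q,d=d,**robot.camera_info("scene"))
a=cv2.resize(q[110:290,120:300,::-1],(400,400),interpolation=cv2.INTER_CUBIC)
b=cv2.resize(p[90:270,120:300,::-1],(400,400),interpolation=cv2.INTER_CUBIC)
cv2.imwrite("pics/final.png",np.hstack([a,b]))
for n in("ft",):
    C=cloud(load(n)).reshape(-1,3); Q=(C-MAT)@Rz(48)
    t=Q[(Q[:,2]>.04)&(Q[:,2]<.056)&(abs(Q[:,1])<.08)&(Q[:,0]>-.08)&(Q[:,0]<.08)]; print(" rim",cv2.minAreaRect(t[:,:2].astype(np.float32)*1000),np.percentile(t[:,2],95))
    t=C[(C[:,2]>.055)&(C[:,2]<.07)&(np.hypot(C[:,0]-.757,C[:,1]+.187)<.06)]; print("jar",np.median(t,0) if len(t) else 0)
E
```

```text
21.7167 [ 0.56  0.24 -4.62]
22.4417 [ 0.8   0.2  -3.49]
[ 0.18 -0.24 -0.33] 24.4
26.1667
26.7
 rim ((1.212677001953125, 1.6438636779785156), (120.07704162597656, 101.01239013671875), 89.72557830810547) 0.052866253173842484
jar [ 0.75749412 -0.18661767  0.06113201]
```

View pics/final.png

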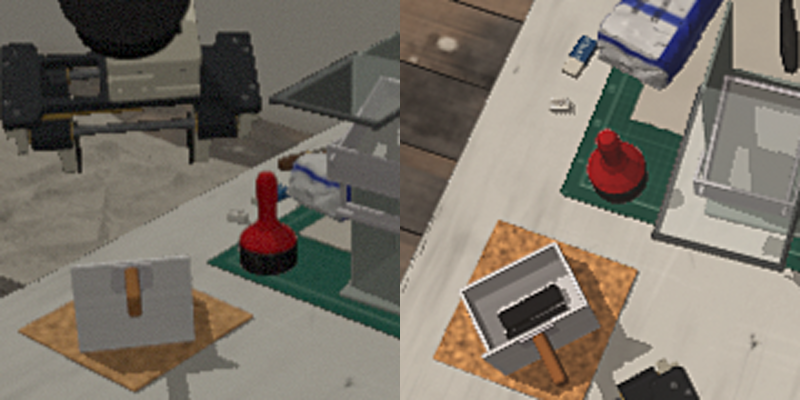

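The pan stands upright in the middle of the mat, its box within about 2 mm of centre, with the blocks inside. The gate is shut and the jar and baren have not moved.

```bash
python3 -c "
from rig import robot
print(robot.job_done())"
```

```text
the job is handed in; nothing more can be done
None
```

I handed the job in after about 27 s: the blocks are in the pan (the weight gain matches all three), the pan stands upright about 2 mm from the mat's centre and released, the gate is shut, and the jar and baren are untouched.

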